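Find the 18 mm board piece by pinching and seat it in the bracket clamp

TASK

Three white board pieces that look alike stand in the grey tray: one is 15 mm thick, one 18 mm and one 21 mm. Find the 18 mm piece by pinching it between the fingers, press it gently down into the sprung clamp of the rusty shelf bracket until you feel it sit fully home on its stop and the red flag is down, and leave it clamped there. Do not force the thicker piece into the clamp or strain the clamp, and leave the cup, the jar and the soap box alone.

Things in the scene. Friction and masses are not known exactly. Their poses are not given: they have to be found in the camera images.
- tray: Fixed grey tray, 90 x 215 x 12 mm, origin under its middle; three bays in a row along its y axis, 75 mm apart, floor 6 mm and rims 12 mm above the work surface. In each bay one white board piece stands upright: 60 mm along the tray's x, 85 mm high (top 91 mm above the work surface), 15, 18 or 21 mm thick along the tray's y, about 55 g.
- bay_left (a point): Left bay of the tray (its +y end): the point half-way up the piece standing there, 48.5 mm above the work surface; axes are the tray's. Which bay holds which thickness changes and is not told. A piece may stand 3 mm off the bay's middle in x and y and be turned by 0.06 rad.
- bay_middle (a point): Middle bay of the tray, the same point and axes as for the left bay.
- bay_right (a point): Right bay of the tray (its -y end), the same point and axes as for the left bay.
- slot (a point): Middle of the clamp's slot at its lowest floor, 12 mm above the work surface, on the middle plane of an 18 mm piece when clamped. x runs along the slot (the piece's 60 mm side; end cheeks 35 mm either side), y across it (the piece's thickness), z up. The fixed wall's face is 9 mm to -y; the sprung jaw's face at rest 3 mm to +y (gap 12 mm).
- bracket: Fixed rusty bracket with the clamp; origin on the work surface 12 mm below slot, same axes. Lead-ins, heights above slot: the jaw's slopes from 45 mm (11 mm to +y) in to its face at 23 mm; the wall's from 33 mm (13 mm to -y) in to its face at 26 mm. Clamp top 58 mm above the work surface; a seated piece stands at least 40 mm out of it: hold it by its upper 35 mm at most.
- jaw (a joint): Sprung steel jaw: 0 at rest (gap 12 mm), grows in m as a piece pushed straight down wedges it open towards +y, to 0.0105; do not open it past 0.008. With a piece clamped it reads the thickness less 12 mm. Spring about 2.5 N at rest, 3.5 N at 6 mm; pressing a piece down past the slope takes some 3 to 15 N.
- tongue (a joint): White spring tongue with a red flag beside the bracket: 0 up, 0.006 m down, when a piece has come home on the hard stop below (spring about 1 N; the clamped piece keeps it down). The stop is screwed to another height each time, unseen: a piece at home stands with its underside 0 to 16 mm above slot. Feel for the stop; over about 30 N on it, or 60 N in all on the clamp, is too much.
- cup_mid (a point): Yellow plastic cup, 74 mm wide, 90 mm high, the point half-way up its axis; a bystander standing on the work surface.
- jar_mid (a point): Glass jar with a steel screw lid, 72 mm wide, 100 mm high, the point half-way up its axis; a bystander standing on the work surface.
- soap_mid (a point): Grey soap box, 72 x 102 x 38 mm, its middle; a bystander lying on the work surface.
Things that resemble listed ones, but are neither listed nor needed, are in the scene too. What is shaped like the bracket but blue or yellow is not meant.

How it is judged:
By the outcome, as a careful person would: the job done as asked, in the order asked, and still so for the second after the job is handed in, with the robot touching nothing.
It also fails if it takes over 64 s, if anything falls off the work surface, if the arm or the gripper's body presses on something with over 40 N, if the wrist force passes 120 N, or if a joint passes its speed limit or range.

ROBOT

A 6-joint arm with a two-finger parallel gripper is mounted at the origin on the work surface. World frame = base frame: x ahead of the robot, y to its left, z up, the work surface at z = 0. Lengths are in m, angles in degrees, forces in N, time in s.
With the tool pointing down it reaches from about 0.3 to 0.75 m from the base axis. Payload 8.5 kg.
Tool frame: the origin (TCP) lies on the centre line of the jaws, within the pads' length; the fingertips stand 19 mm ahead of it and the grasp point (between the pads) is the TCP; z points along the fingers, x is the direction in which the jaws open and shut, and the axes are right-handed (so a half turn about z gives the same grasp; the last joint's range is limited). The gripper opens to 85 mm and grips with 20 to 120 N. Pads are 22 mm wide; open, the fingers measure 114 mm over their backs; the gripper's body (76 mm by 85 mm) begins 54 mm behind the grasp point. The pads swing forward as they close: fully open they stand 13 mm farther back than shut.
Start: joints at [57.107, 21.807, 74.336, -0, 83.858, -12.336], TCP at [0.193, 0.515, 0.25] pointing down, gripper open.
Joint ranges: [-178.18, 178.18], [-50.72, 133.34], [12.68, 142.11], [-81.47, 261.47], [9.98, 163.14], [-165.26, 165.26]. Speed limits (degrees/s): [136.94, 136.94, 180, 180, 180, 180].

INTERFACE

Orientations are given as a 3x3 rotation matrix whose columns are the frame's x, y, z axes.
In Python, from rig import env, cams, order gives the robot as it stands.
- The arm moves only by the tool step_arm, never from a script. Its argument "steps" is a list of rows, each an object with "xyz": the shift along the tool's x, y, z normalised to -1 to 1, where 1 is 0.04 m, a list of three; "turn": the turn, a rotation vector about the tool's x, y, z normalised to -1 to 1, where 1 is 0.08 rad, a list of three; "gripper": the gripper command: -1 is shut, 1 is fully open, values between are in proportion. A call has 1 to 20 rows; each row shifts and turns the commanded pose from where the row before left it, along the tool's axes as they then stand; what a row does not reach is not made up. A row lasts 1/12 s, in which the tool goes at most 41.7 mm and 7.16 degrees, less where a joint would pass 70% of its speed; a pose out of reach is approached as far as the arm can. A call with a number of a shift or a turn outside -1 to 1 is refused whole. A call with a gripper value outside its range is refused whole. The fingers move at their own pace and stop on an object; "squeeze" is the grip in N (left out, the last holds). Time passes only in rows, so rows that do not move let the fingers close. It gives the time, the measured TCP pose, the force and the opening at its end, in the units of the state.
- env.observe(): the state, without advancing time (a new reading comes with each control period).
- cams.get_image(name): name is "scene" or "top" or "wrist"; returns (picture, depth): 480x640x3 uint8, red, green, blue; 480x640 float32, m along the optical axis (not along the pixel's ray), 0 where there is no reading.
- cams.camera_info(name): a dict with "fx", "fy", "cx", "cy" (pixels), "k1" (the pictures are not rectified: a ray, as slopes to the right and down, at radius r is drawn at 1 + k1 r^2 times it, then the intrinsics apply), "extrinsics" (4x4, takes a point from camera to world coordinates). Camera axes: x right, y down, z forward; pixel columns grow to the right and rows downward; lengths in m; the calibration is good to about 2 mm. A picture is of the moment at which its call begins: read the wrist's pose just before it. camera_info takes no time and is no camera call; for the wrist camera it gives the pose at the moment of the call.
- order.close_job(): hands the job in, once; it reports no verdict.
The state is a dict: "time_s": time; "q": joint angles; "qvel": joint speeds; "joint_efforts": joint torques, N m; "position": TCP position; "tool_rot": TCP orientation; "ft_force": force on the tool from outside, world axes, zero at the start; "wrist_torque": the same for the moment, N m; "grip_width": finger opening in m.
Only numpy, scipy, OpenCV 4.12 (cv2) and the standard library are available. Lean on these libraries where they do the work, as an engineer would, in place of code of your own. Each camera call takes 0.05 s, during which the arm holds its last target. There are 200 camera calls.

## Working session

There is one attempt and no reset: what is moved stays moved. The work goes in short steps, Python scripts to look and compute and a tool call to move; the robot and the scene stay as the last step left them, time stands still between calls to the robot, and variables do not carry over. Pictures are saved under pics/ and viewed, about 8 in all and at most 12, crops included, and the job is handed in when it is done.

Besides the shell and the picture viewer there is one more tool, called after ">>>" as name(argument=value, ...), one argument or row to a line, values as JSON. step_arm: Moves the arm, as the interface text tells. Scaled input: -1 to 1 covers 0.04 m each way for a shift and 0.08 rad each way for a turn. Its arguments: {"type":"object","properties":{"steps":{"type":"array"},"squeeze":{"type":"number"}},"required":["steps"]}

```bash
ls; mkdir -p pics
python3 - <<'E'
from rig import env,cams,order
import cv2,numpy as np
s=env.observe();print({k:np.round(v,3).tolist() for k,v in s.items()})
for n in("scene","top"):
    im,d=cams.get_image(n);cv2.imwrite(f"pics/{n}0.png",im[:,:,::-1]);np.savez(f"{n}0.npz",im=im,d=d)
    print(n,{k:np.round(v,4).tolist() for k,v in cams.camera_info(n).items()})
E
```

```text
pics
{'time_s': 0.0, 'q': [57.107, 21.842, 74.384, -0.001, 83.86, -12.337], 'qvel': [-0.039, 0.073, -0.064, -0.041, 0.048, 0.009], 'joint_efforts': [-0.001, -44.847, -23.127, -0.0, 0.005, 0.0], 'position': [0.193, 0.515, 0.25], 'tool_rot': [[0.351, 0.936, -0.001], [0.936, -0.351, -0.001], [-0.001, -0.0, -1.0]], 'ft_force': [0.14, -0.211, -0.165], 'wrist_torque': [0.027, 0.013, -0.047], 'grip_width': 0.085}
scene {'fx': 509.759, 'fy': 509.759, 'cx': 316.2414, 'cy': 233.3169, 'k1': -0.0419, 'extrinsics': [[0.2425, 0.8315, -0.4999, 1.1257], [0.97, -0.1998, 0.1382, -0.2613], [0.015, -0.5184, -0.855, 1.0053], [0.0, 0.0, 0.0, 1.0]]}
top {'fx': 621.6085, 'fy': 621.6085, 'cx': 327.0068, 'cy': 238.1575, 'k1': -0.1728, 'extrinsics': [[-0.0032, -0.9935, 0.114, 0.4253], [-1.0, 0.0026, -0.0058, -0.098], [0.0054, -0.114, -0.9935, 1.3412], [0.0, 0.0, 0.0, 1.0]]}
```

View pics/top0.png

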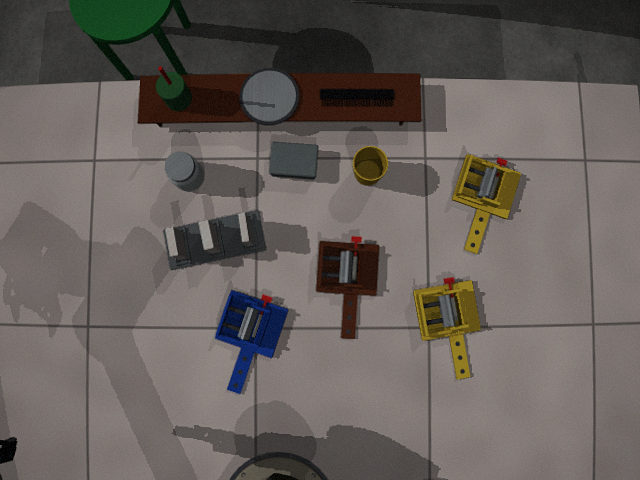

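View pics/scene0.png

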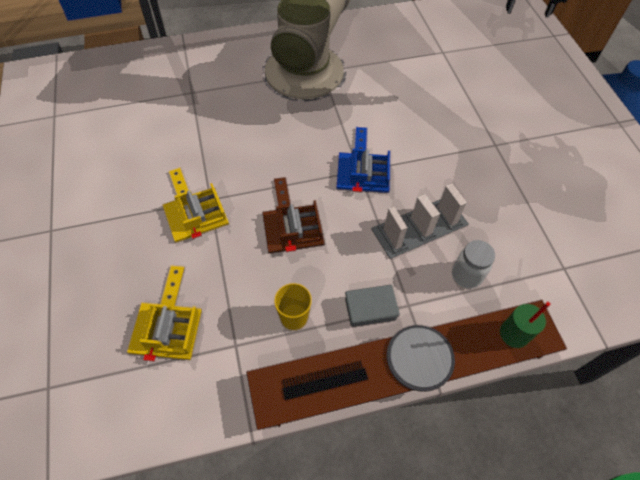

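```bash
cat > h.py <<'E'
import numpy as np,cv2
from rig import env,cams,order
def norm(uv,I):
    K=np.array([[I['fx'],0,I['cx']],[0,I['fy'],I['cy']],[0,0,1.]])
    return cv2.undistortPoints(np.float64(uv).reshape(-1,1,2),K,np.array([I['k1'],0,0,0.])).reshape(-1,2)
def onplane(uv,I,z):
    E=np.array(I['extrinsics']);n=norm(uv,I);d=np.c_[n,np.ones(len(n))]@E[:3,:3].T
    return E[:3,3]+d*((z-E[2,3])/d[:,2])[:,None]
def cloud(d,I):
    v,u=np.mgrid[:480,:640];n=norm(np.c_[u.ravel(),v.ravel()],I);z=d.ravel()[:,None]
    E=np.array(I['extrinsics']);P=np.c_[n*z,z]@E[:3,:3].T+E[:3,3]
    P[z[:,0]==0]=np.nan;return P.reshape(480,640,3)
def comps(m,amin=40):
    n,l,st,c=cv2.connectedComponentsWithStats(m.astype(np.uint8))
    return [(l==i) for i in range(1,n) if st[i,4]>=amin]
def rect(P):
    (c,s,a)=cv2.minAreaRect(np.float32(P[:,:2]*1000));return np.round(c,1),np.round(s,1),round(a,1)
E
python3 - <<'E'
from h import *
f=np.load('top0.npz');im,d=f['im'],f['d'];I=cams.camera_info('top');P=cloud(d,I)
hsv=cv2.cvtColor(im,cv2.COLOR_RGB2HSV);H,S,V=[hsv[...,i].astype(int) for i in range(3)]
z=P[...,2];print('table z',np.nanmedian(z[330:470,300:600]))
reg=np.zeros((480,640),bool);reg[130:400,120:540]=1
for m in comps(reg&(z>.08)&(z<.11)&(S<60)&(V>120),30):print('top',np.median(z[m]),m.sum(),rect(P[m]),V[m].mean())
reg2=np.zeros_like(reg);reg2[200:280,155:275]=1
t=reg2&(z>.004)&(z<.03)&(V<130);
for m in comps(t,200):print('tray',rect(P[m]))
rust=reg&((H<12)|(H>172))&(S>110)
rm=max(comps(rust,200),key=lambda m:m.sum());q=np.argwhere(rm);print('rust px',q.min(0),q.max(0))
body=rm&(z>.03);print('bracket body',rect(P[body]),np.nanpercentile(z[rm],[5,50,95]))
red=reg&((H<6)|(H>174))&(S>180)&(V>150)
for m in comps(red,10):print('red',np.argwhere(m).mean(0)[::-1],np.nanmedian(P[m],0))
for n,(u,v) in dict(jar=(181,160),soap=(294,159),cup=(370,155),).items():print(n,P[v,u].round(3))
for r in [(230,300,300,390)]:
    cv2.imwrite('pics/c1.png',cv2.resize(im[225:345,305:395,::-1],None,fx=5,fy=5,interpolation=2))
E
```

```text
table z 0.0008906115034221784
top 0.09125765419346554 189 (array([592.3,  65.6]), array([58.9, 13.8]), 9.8) 147.4973544973545
top 0.0911578780161384 267 (array([578.1, 142.3]), array([59.1, 20.4]), 12.3) 148.2734082397004
top 0.09116148496443477 218 (array([563.5, 213.8]), array([58.3, 18. ]), 12.8) 146.75229357798165
tray (array([576.1, 140.7]), array([ 95.4, 225.4]), 11.9)
rust px [236 316] [338 378]
bracket body (array([ 522.5, -135.6]), array([ 92.1, 103.2]), 86.4) [0.00442254 0.01261709 0.04480756]
jar [0.732 0.196 0.096]
soap [ 0.746 -0.035  0.04 ]
cup [ 0.755 -0.199  0.038]
```

>>> step_arm(
  steps=[
    {"xyz": [-0.62,0.67,-0.06],"turn": [0,0,0],"gripper": 1},
    {"xyz": [-0.62,0.67,-0.06],"turn": [0,0,0],"gripper": 1},
    {"xyz": [-0.62,0.67,-0.06],"turn": [0,0,0],"gripper": 1},
    {"xyz": [-0.62,0.67,-0.06],"turn": [0,0,0],"gripper": 1},
    {"xyz": [-0.62,0.67,-0.06],"turn": [0,0,0],"gripper": 1},
    {"xyz": [-0.62,0.67,-0.06],"turn": [0,0,0],"gripper": 1},
    {"xyz": [-0.62,0.67,-0.06],"turn": [0,0,0],"gripper": 1},
    {"xyz": [-0.62,0.67,-0.06],"turn": [0,0,0],"gripper": 1},
    {"xyz": [-0.62,0.67,-0.06],"turn": [0,0,0],"gripper": 1},
    {"xyz": [-0.62,0.67,-0.06],"turn": [0,0,0],"gripper": 1},
    {"xyz": [-0.62,0.67,-0.06],"turn": [0,0,0],"gripper": 1},
    {"xyz": [-0.62,0.67,-0.06],"turn": [0,0,0],"gripper": 1},
    {"xyz": [-0.62,0.67,-0.06],"turn": [0,0,0],"gripper": 1},
    {"xyz": [-0.62,0.67,-0.06],"turn": [0,0,0],"gripper": 1},
    {"xyz": [-0.62,0.67,-0.06],"turn": [0,0,0],"gripper": 1},
    {"xyz": [-0.62,0.67,-0.06],"turn": [0,0,0],"gripper": 1},
    {"xyz": [-0.62,0.67,-0.06],"turn": [0,0,0],"gripper": 1},
    {"xyz": [-0.62,0.67,-0.06],"turn": [0,0,0],"gripper": 1},
    {"xyz": [-0.62,0.67,-0.06],"turn": [0,0,0],"gripper": 1},
    {"xyz": [0,0,0],"turn": [0,0,0],"gripper": 1},
  ],
)

```text
time_s: 1.77
position: [0.5064, -0.1101, 0.295]
tool_rot: [[0.355, 0.935, -0.0], [0.935, -0.355, -0.001], [-0.001, 0.0, -1.0]]
ft_force: [0.1, 0.4, -0.5]
grip_width: 0.0857
```

Run:
```python
from h import *
I=cams.camera_info('wrist');im,d=cams.get_image('wrist');cv2.imwrite('pics/w1.png',im[:,:,::-1]);np.savez('w1.npz',im=im,d=d,I=I)
s=env.observe();E=np.array(I['extrinsics']);print(s['time_s'],s['position'],E.round(3).tolist(),I['fx'],I['k1'])
```

```text
1.8167 [ 0.50518537 -0.10756821  0.29493064] [[0.355, 0.891, 0.282, 0.433], [0.935, -0.338, -0.108, -0.082], [-0.001, 0.302, -0.953, 0.419], [0.0, 0.0, 0.0, 1.0]] 387.7039429514952 -0.07882638131754074
```

View pics/w1.png

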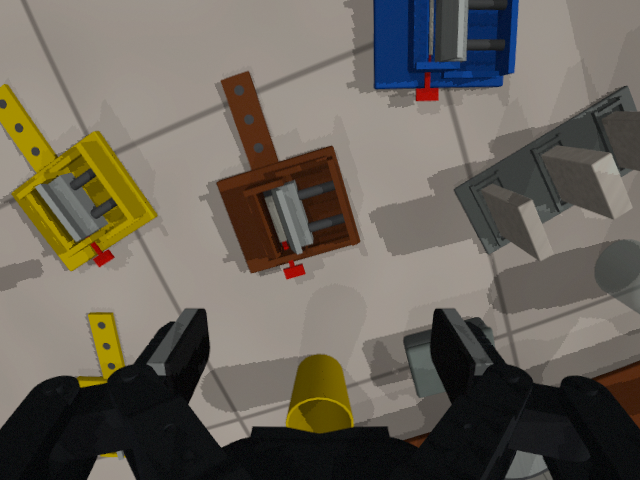

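Run:
```python
from h import *
f=np.load('w1.npz',allow_pickle=True);im,d,I=f['im'],f['d'],f['I'].item();P=cloud(d,I)
hsv=cv2.cvtColor(im,cv2.COLOR_RGB2HSV);H,S,V=[hsv[...,i].astype(int) for i in range(3)];z=P[...,2]
reg=np.zeros((480,640),bool);reg[60:290,205:370]=1
print('table',np.nanmedian(z[300:330,290:330]))
rust=reg&((H<14)|(H>172))&(S>100)&~((S>200)&(V>170))
for lo,hi in((.002,.07),(.05,.064),(.02,.064)):
    m=rust&(z>lo)&(z<hi);m=max(comps(m,20),key=lambda a:a.sum());print(lo,m.sum(),rect(P[m]))
bar=rust&(z>.001)&(P[...,0]<.46);L=cv2.fitLine(np.float32(P[bar][:,:2]),2,0,.01,.01).ravel();print('bar',L,np.degrees(np.arctan2(L[1],L[0])))
jaw=reg&(S<50)&(V>120)&(z>.03);j=max(comps(jaw,20),key=lambda a:a.sum());print('jaw',j.sum(),rect(P[j]),np.nanpercentile(z[j],[5,50,95]))
# ortho map
a=np.radians(-3.7);c=np.array([.5225,-.1356]);R=np.array([[np.cos(a),-np.sin(a)],[np.sin(a),np.cos(a)]])
q=(P[...,:2]-c)@R
img=np.zeros((160,160,3),np.uint8);hm=np.full((160,160),-1.)
ok=reg&np.isfinite(z)
for (x,y),zz,col in sorted(zip(q[ok],z[ok],im[ok]),key=lambda t:t[1]):
    i,k=int(80-x*1000),int(80-y*1000)
    if 0<=i<159 and 0<=k<159:img[i:i+2,k:k+2]=col;hm[i:i+2,k:k+2]=zz*1000
hc=cv2.applyColorMap(np.uint8(np.clip(hm,0,63)*4),cv2.COLORMAP_JET)
o=np.hstack([img[:,:,::-1],hc]);o=cv2.resize(o,None,fx=2.5*1,fy=2.5,interpolation=0);cv2.imwrite('pics/o1.png',o)
for x in(-25,-20,-10,0,10,20,25):print(x,' '.join(f'{hm[80-x,80-y]:.0f}' for y in range(56,-57,-2)))
print('cols at y: along x from 56 to -56')
for y in(-12,-8,-4,0,4,8):print(y,' '.join(f'{hm[80-x,80-y]:.0f}' for x in range(56,-57,-2)))
```

```text
table 0.0003670108338356126
0.002 11560 (array([ 478. , -145.5]), array([129.3, 226.3]), 86.0)Traceback (most recent call last):
  File "<stdin>", line 8, in <module>
ValueError: max() iterable argument is empty
```

```bash
cat > b.py <<'E'
from h import *
import sys
f=np.load('w1.npz',allow_pickle=True);im,d,I=f['im'],f['d'],f['I'].item();P=cloud(d,I)
hsv=cv2.cvtColor(im,cv2.COLOR_RGB2HSV);H,S,V=[hsv[...,i].astype(int) for i in range(3)];z=P[...,2]
reg=np.zeros((480,640),bool);reg[60:290,205:370]=1
rust=reg&((H<14)|(H>172))&(S>100)&~((S>200)&(V>170))
print('z pct',np.nanpercentile(z[rust],[5,25,50,75,90,99]).round(4))
m=rust&(z>.015);m=max(comps(m,20),key=lambda a:a.sum());print(m.sum(),rect(P[m]))
bar=rust&(z>.001)&(P[...,0]<.46);L=cv2.fitLine(np.float32(P[bar][:,:2]),2,0,.01,.01).ravel();print('bar',L,np.degrees(np.arctan(L[1]/L[0])))
jaw=reg&(S<50)&(V>120)&(z>.03);j=max(comps(jaw,20),key=lambda a:a.sum());print('jaw',j.sum(),rect(P[j]),np.nanpercentile(z[j],[5,50,95]))
a=np.radians(-3.7);c=np.array([.5225,-.1356]);R=np.array([[np.cos(a),-np.sin(a)],[np.sin(a),np.cos(a)]])
q=(P[...,:2]-c)@R
img=np.zeros((160,160,3),np.uint8);hm=np.full((160,160),-1.)
ok=reg&np.isfinite(z)
for (x,y),zz,col in sorted(zip(q[ok],z[ok],im[ok]),key=lambda t:t[1]):
    i,k=int(80-x*1000),int(80-y*1000)
    if 0<=i<159 and 0<=k<159:img[i:i+2,k:k+2]=col;hm[i:i+2,k:k+2]=zz*1000
hc=cv2.applyColorMap(np.uint8(np.clip(hm,0,63)*4),cv2.COLORMAP_JET)
o=np.hstack([img[:,:,::-1],hc]);cv2.imwrite('pics/o1.png',cv2.resize(o,None,fx=2.5,fy=2.5,interpolation=0))
for x in(-25,-20,-10,0,10,20,25):print(x,' '.join(f'{hm[80-x,80-y]:.0f}' for y in range(56,-57,-2)))
print('cols at y: along x from 56 to -56')
for y in(-12,-8,-4,0,4,8):print(y,' '.join(f'{hm[80-x,80-y]:.0f}' for x in range(56,-57,-2)))
E
python3 b.py
```

```text
z pct [0.0054 0.0108 0.0123 0.0222 0.0422 0.0457]
3336 (array([ 525.5, -135. ]), array([ 94.3, 115.6]), 86.0)
bar [ 0.981406   -0.19194347  0.4136057  -0.15276174] -11.066224
jaw 378 (array([ 514.6, -144.3]), array([ 5.6, 65.4]), 86.0) [0.05443781 0.05602899 0.05753263]
-25 0 1 10 13 42 42 43 42 33 33 33 33 33 33 33 33 32 33 32 32 33 34 33 33 33 33 36 35 37 36 36 57 57 56 58 50 47 42 -1 20 25 25 25 27 40 42 45 44 43 37 38 39 -1 -1 12 12 12
-20 1 2 11 13 42 43 43 43 29 29 -1 29 -1 29 29 -1 29 29 -1 -1 29 29 -1 -1 29 29 36 35 36 36 36 56 56 58 58 52 49 43 37 -1 25 26 26 25 41 44 45 46 43 38 39 39 -1 -1 -1 13 12
-10 1 2 11 13 43 43 43 42 13 14 13 13 13 14 12 13 12 13 13 13 13 13 13 12 13 12 36 37 35 36 36 56 56 57 59 55 47 42 35 -1 26 26 26 25 39 44 45 45 43 38 40 39 -1 -1 -1 13 14
0 -0 1 12 12 44 43 43 42 13 14 14 13 14 14 12 13 14 14 13 12 13 13 12 13 12 13 36 35 36 36 36 55 57 57 58 53 47 40 35 -1 25 25 24 25 40 42 45 45 43 42 39 38 -1 -1 12 12 13
10 -0 0 11 12 43 43 42 42 34 32 33 33 33 33 32 34 33 33 33 33 33 33 33 32 33 33 36 37 36 35 36 55 57 58 57 53 49 43 -1 -1 25 26 25 25 40 4
[... 735 characters left out ...]
45 46 46 23 23 23 13
-4 1 0 1 0 -1 13 13 -1 -1 23 23 23 -1 -1 -1 -1 36 36 36 35 35 37 36 36 36 36 35 36 36 36 36 36 35 36 36 37 36 36 36 36 36 35 35 35 35 36 36 35 36 32 45 44 46 23 24 23 12
0 0 1 2 -1 -1 13 11 -1 -1 24 22 22 12 -1 -1 -1 36 37 36 35 35 36 34 36 36 36 36 36 36 37 36 35 36 35 35 36 37 36 36 36 37 35 36 36 36 35 36 36 36 12 13 12 12 22 22 21 14
4 1 1 1 -1 -1 13 13 -1 -1 22 22 23 23 13 12 16 36 37 36 35 36 35 34 36 34 36 36 36 36 36 36 36 35 36 37 36 36 34 36 35 36 35 35 35 36 36 36 36 36 13 13 13 -1 22 23 23 13
8 1 1 1 -1 -1 12 13 -1 22 24 23 22 12 14 12 13 12 12 12 -1 -1 31 32 33 32 30 13 13 12 13 12 13 13 13 13 13 13 11 29 32 33 32 31 31 13 13 12 13 13 13 13 13 22 23 23 25 12
```

View pics/o1.png

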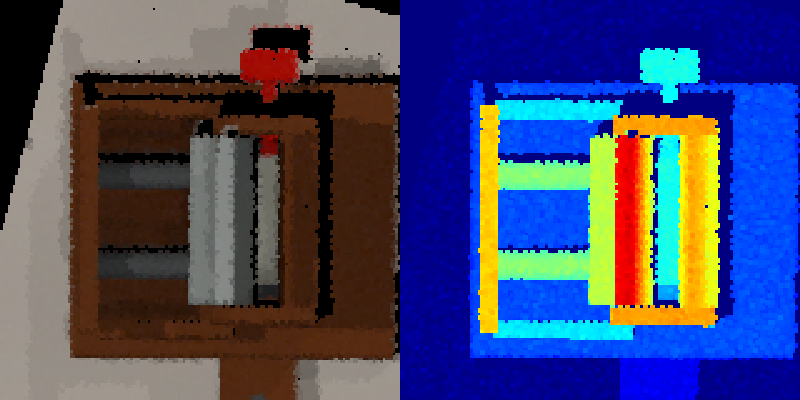

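>>> step_arm(
  steps=[
    {"xyz": [0.8,-0.15,0.24],"turn": [0,0,0],"gripper": 0.2},
    {"xyz": [0.8,-0.15,0.24],"turn": [0,0,0],"gripper": 0.2},
    {"xyz": [0.8,-0.15,0.24],"turn": [0,0,0],"gripper": 0.2},
    {"xyz": [0.8,-0.15,0.24],"turn": [0,0,0],"gripper": 0.2},
    {"xyz": [0.8,-0.15,0.24],"turn": [0,0,0],"gripper": 0.2},
    {"xyz": [0.8,-0.15,0.24],"turn": [0,0,0],"gripper": 0.2},
    {"xyz": [0.8,-0.15,0.24],"turn": [0,0,0],"gripper": 0.2},
    {"xyz": [0.8,-0.15,0.24],"turn": [0,0,0],"gripper": 0.2},
    {"xyz": [0.8,-0.15,0.24],"turn": [0,0,0],"gripper": 0.2},
    {"xyz": [0.8,-0.15,0.24],"turn": [0,0,0],"gripper": 0.2},
    {"xyz": [0,0,0],"turn": [0,0,-0.9],"gripper": 0.2},
    {"xyz": [0,0,0],"turn": [0,0,-0.9],"gripper": 0.2},
    {"xyz": [0,0,0],"turn": [0,0,-0.9],"gripper": 0.2},
    {"xyz": [0,0,0],"turn": [0,0,-0.9],"gripper": 0.2},
    {"xyz": [0,0,0],"turn": [0,0,-0.9],"gripper": 0.2},
    {"xyz": [0,0,0],"turn": [0,0,-0.9],"gripper": 0.2},
    {"xyz": [0,0,0],"turn": [0,0,-0.9],"gripper": 0.2},
    {"xyz": [0,0,0],"turn": [0,0,-0.9],"gripper": 0.2},
    {"xyz": [0,0,0],"turn": [0,0,0],"gripper": 0.2},
    {"xyz": [0,0,0],"turn": [0,0,0],"gripper": 0.2},
  ],
)

```text
time_s: 3.48
position: [0.5599, 0.2162, 0.1999]
tool_rot: [[-0.214, 0.977, -0.001], [0.977, 0.214, 0.0], [0.0, -0.0, -1.0]]
ft_force: [-0.6, -0.0, 0.1]
grip_width: 0.0514
```

```bash
cat >> b.py <<'E'
print('--- slot fit')
qq=q*1000;Z=z*1000
inx=reg&(qq[...,0]>-36)&(qq[...,0]<20)
m=inx&(Z>40)&(Z<55)&(qq[...,1]<-12)&(qq[...,1]>-21);v=qq[m][:,1]-(3+(Z[m]-35)/2.75);print('jaw slope',m.sum(),np.percentile(v,[25,50,75]))
m=inx&(Z>39)&(Z<44.5)&(qq[...,1]<-29)&(qq[...,1]>-37);v=qq[m][:,1]+9+(Z[m]-38)*4/7;print('wall slope',m.sum(),np.percentile(v,[25,50,75]))
m=reg&(Z>55)&(qq[...,1]>-14)&(qq[...,1]<-5);print('jaw top x',np.percentile(qq[m][:,0],[1,99]),'y',np.percentile(qq[m][:,1],[1,99]))
for s in(-1,1):
    m=rust&(Z>44)&(Z<49)&(qq[...,1]>-30)&(qq[...,1]<-8)&((qq[...,0]+8)*s>25);print('cheek',s,np.percentile(qq[m][:,0],[2,50,98]))
E
python3 b.py|sed -n '/slot fit/,$p'
python3 - <<'E'
from h import *
I=cams.camera_info('wrist');s=env.observe();im,d=cams.get_image('wrist');cv2.imwrite('pics/w2.png',im[:,:,::-1]);np.savez('w2.npz',im=im,d=d,I=I)
print(s['time_s'],s['position'],s['tool_rot'].round(3).tolist() if hasattr(s['tool_rot'],'round') else s['tool_rot'],s['grip_width'])
P=cloud(d,I);z=P[...,2];hsv=cv2.cvtColor(im,cv2.COLOR_RGB2HSV)
for m in comps((z>.086)&(z<.096)&(hsv[...,1]<60),100):print(m.sum(),np.argwhere(m).mean(0)[::-1].round(),np.median(z[m]),rect(P[m]))
E
```

```text
--- slot fit
jaw slope 151 [-23.26125109 -23.1432901  -23.0437353 ]
wall slope 247 [-23.52521282 -23.06055853 -22.67192666]
jaw top x [-40.2862933   24.67904662] y [-12.85642736  -6.35870803]
cheek -1 [-48.73495334 -45.80377853 -42.86115484]
cheek 1 [27.19946341 30.83146593 33.3186432 ]
3.4833 [0.55993241 0.21618278 0.19990306] [[-0.214, 0.977, -0.001], [0.977, 0.214, 0.0], [0.0, -0.0, -1.0]] 0.0513923132259197
2194 [ 86. 242.] 0.09103927387944888 (array([592.5,  67. ]), array([60.1, 16.6]), 9.3)
3058 [202. 245.] 0.0911034408043722 (array([577.5, 143.6]), array([60.2, 22. ]), 13.1)
2575 [314. 246.] 0.0910562922035667 (array([563.3, 214.2]), array([60.2, 18. ]), 11.5)
512 [269. 407.] 0.09078997354956356 (array([694.4, 210.4]), array([47.8, 11.7]), 71.0)
```

View pics/w2.png

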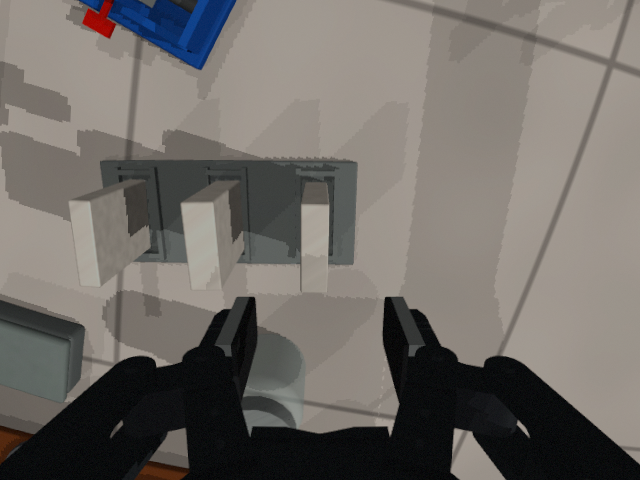

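>>> step_arm(
  steps=[
    {"xyz": [-0.07,0.07,0],"turn": [0,0,0.2],"gripper": 0.2},
    {"xyz": [0,0,0.62],"turn": [0,0,0],"gripper": 0.2},
    {"xyz": [0,0,0.62],"turn": [0,0,0],"gripper": 0.2},
    {"xyz": [0,0,0.62],"turn": [0,0,0],"gripper": 0.2},
    {"xyz": [0,0,0.62],"turn": [0,0,0],"gripper": 0.2},
    {"xyz": [0,0,0.6],"turn": [0,0,0],"gripper": 0.2},
    {"xyz": [0,0,0],"turn": [0,0,0],"gripper": 0.2},
    {"xyz": [0,0,0],"turn": [0,0,0],"gripper": -1},
    {"xyz": [0,0,0],"turn": [0,0,0],"gripper": -1},
    {"xyz": [0,0,0],"turn": [0,0,0],"gripper": -1},
    {"xyz": [0,0,0],"turn": [0,0,0],"gripper": -1},
    {"xyz": [0,0,0],"turn": [0,0,0],"gripper": -1},
    {"xyz": [0,0,0],"turn": [0,0,0],"gripper": -1},
    {"xyz": [0,0,0],"turn": [0,0,0],"gripper": -1},
    {"xyz": [0,0,0],"turn": [0,0,0],"gripper": -1},
  ],
  squeeze=25,
)

```text
time_s: 4.78
position: [0.5649, 0.2137, 0.0786]
tool_rot: [[-0.2, 0.98, 0.004], [0.98, 0.2, 0.001], [-0.0, 0.004, -1.0]]
ft_force: [-0.3, 0.3, 6.4]
grip_width: 0.0176
```

>>> step_arm(
  steps=[
    {"xyz": [0,0,0],"turn": [0,0,0],"gripper": -1},
    {"xyz": [0,0,-0.2],"turn": [0,0,0],"gripper": -1},
    {"xyz": [0,0,-0.5],"turn": [0,0,0],"gripper": -1},
    {"xyz": [0,0,-0.8],"turn": [0,0,0],"gripper": -1},
    {"xyz": [0,0,-0.8],"turn": [0,0,0],"gripper": -1},
    {"xyz": [0,0,-0.8],"turn": [0,0,0],"gripper": -1},
    {"xyz": [0,0,0],"turn": [0,0,0],"gripper": -1},
    {"xyz": [0,0,0],"turn": [0,0,0],"gripper": -1},
  ],
  squeeze=60,
)

```text
time_s: 5.45
position: [0.5643, 0.2136, 0.203]
tool_rot: [[-0.2, 0.98, 0.004], [0.98, 0.2, 0.001], [-0.0, 0.004, -1.0]]
ft_force: [0.0, -0.4, -2.0]
grip_width: 0.0175
```

Run:
```python
from h import *
I=cams.camera_info('wrist')
for k in range(3):
    im,d=cams.get_image('wrist');s=env.observe();print(s['time_s'],np.round(s['position'],4),s['grip_width'],s['ft_force'])
cv2.imwrite('pics/w3.png',im[:,:,::-1]);np.savez('w3.npz',im=im,d=d,I=I)
print(np.round(s['tool_rot'],3).tolist())
P=cloud(d,I);z=P[...,2];p=s['position'];R=np.array(s['tool_rot'])
T=(P-p)@R*1000   # tool frame mm
hsv=cv2.cvtColor(im,cv2.COLOR_RGB2HSV)
for m in comps((np.abs(T[...,0])<30)&(np.abs(T[...,1])<45)&(np.abs(T[...,2])<90)&(hsv[...,1]<60)&(hsv[...,2]>110),100):
    t=T[m];print(m.sum(),np.argwhere(m).min(0),np.argwhere(m).max(0),np.percentile(t,[1,50,99],axis=0).round(1).tolist())
```

```text
5.5 [0.5637 0.2135 0.2011] 0.017162326470262675 [-0.01475987 -0.66329877 -1.30049522]
5.55 [0.5634 0.2134 0.2   ] 0.01714729301799689 [-0.32383222 -1.16968285 -1.2346068 ]
5.6 [0.5633 0.2134 0.1996] 0.01693173912432399 [ 0.97143633 -0.65919177 -0.56579856]
[[-0.2, 0.98, -0.003], [0.98, 0.2, -0.0], [0.0, -0.003, -1.0]]
214 [275 326] [287 348] [[3.7, -30.2, -16.8], [7.3, -28.3, -15.5], [10.0, -26.0, -14.1]]
2726 [340 296] [424 345] [[-7.2, -3.5, -17.2], [1.9, 16.3, -15.9], [9.7, 28.7, -14.7]]
```

View pics/w3.png

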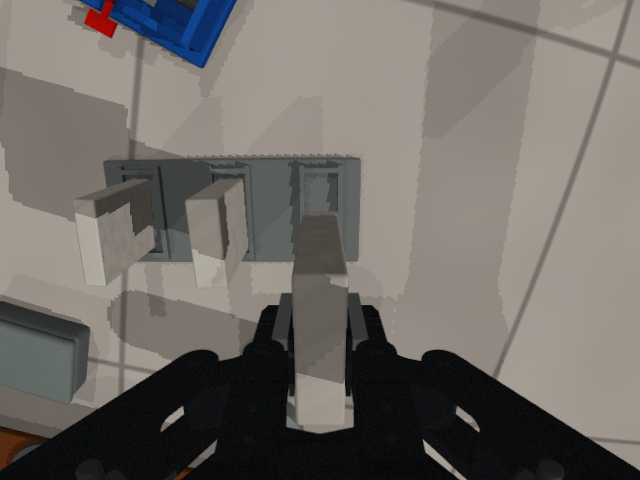

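>>> step_arm(
  steps=[
    {"xyz": [0,0,-0.13],"turn": [0,0,0.835],"gripper": -1},
    {"xyz": [0,0,-0.13],"turn": [0,0,0.835],"gripper": -1},
    {"xyz": [0,0,-0.13],"turn": [0,0,0.835],"gripper": -1},
    {"xyz": [0,0,-0.13],"turn": [0,0,0.835],"gripper": -1},
    {"xyz": [-0.78,0.03,0],"turn": [0,0,0],"gripper": -1},
    {"xyz": [-0.78,0.03,0],"turn": [0,0,0],"gripper": -1},
    {"xyz": [-0.78,0.03,0],"turn": [0,0,0],"gripper": -1},
    {"xyz": [-0.78,0.03,0],"turn": [0,0,0],"gripper": -1},
    {"xyz": [-0.78,0.03,0],"turn": [0,0,0],"gripper": -1},
    {"xyz": [-0.78,0.03,0],"turn": [0,0,0],"gripper": -1},
    {"xyz": [-0.78,0.03,0],"turn": [0,0,0],"gripper": -1},
    {"xyz": [-0.78,0.03,0],"turn": [0,0,0],"gripper": -1},
    {"xyz": [-0.78,0.03,0],"turn": [0,0,0],"gripper": -1},
    {"xyz": [-0.78,0.03,0],"turn": [0,0,0],"gripper": -1},
    {"xyz": [-0.78,0.03,0],"turn": [0,0,0],"gripper": -1},
    {"xyz": [-0.78,0.03,0],"turn": [0,0,0],"gripper": -1},
    {"xyz": [0,0,0],"turn": [0,0,0],"gripper": -1},
    {"xyz": [0,0,0],"turn": [0,0,0],"gripper": -1},
    {"xyz": [0,0,0],"turn": [0,0,0],"gripper": -1},
    {"xyz": [0,0,0],"turn": [0,0,0],"gripper": -1},
  ],
)

```text
time_s: 7.27
position: [0.5535, -0.1599, 0.221]
tool_rot: [[0.065, 0.998, -0.001], [0.998, -0.065, 0.001], [0.001, -0.001, -1.0]]
ft_force: [-0.5, -0.2, -0.6]
grip_width: 0.017
```

```bash
cat > sl.py <<'E'
from h import *
import sys
k=sys.argv[1]
I=cams.camera_info('wrist');s=env.observe();im,d=cams.get_image('wrist')
cv2.imwrite(f'pics/{k}.png',im[:,:,::-1]);np.savez(k+'.npz',im=im,d=d,I=I)
p=np.array(s['position']);R=np.array(s['tool_rot']);print(s['time_s'],p.round(4),R.round(3).tolist(),s['grip_width'],np.round(s['ft_force'],1),np.round(s['wrist_torque'],2))
P=cloud(d,I);T=(P-p)@R*1000;Z=P[...,2]*1000
hsv=cv2.cvtColor(im,cv2.COLOR_RGB2HSV);H,S,V=[hsv[...,i].astype(int) for i in range(3)]
pc=(np.abs(T[...,0])<30)&(np.abs(T[...,1])<45)&(T[...,2]<80)&(T[...,2]>-40)&(S<60)&(V>90)
for m in comps(pc,150):
    t=T[m];print('piece',m.sum(),np.percentile(t,[1,50,99],axis=0).round(1).tolist(),rect(t/1000))
# slot in slot frame: approx centre, yaw
a=np.radians(-3.8);c=np.array([.5132,-.1582]);A=np.array([[np.cos(a),-np.sin(a)],[np.sin(a),np.cos(a)]]);q=(P[...,:2]-c)@A*1000
inx=(np.abs(q[...,0])<28)&(Z<62)
m=inx&(Z>40)&(Z<55)&(q[...,1]>2)&(q[...,1]<13);v=q[m][:,1]-(3+(Z[m]-35)/2.75);print('jaw',m.sum(),np.percentile(v,[25,50,75]).round(2))
if m.sum()>20: print(' slope dy/dx',np.polyfit(q[m][:,0],v,1))
m=inx&(Z>39)&(Z<44.5)&(q[...,1]<-6)&(q[...,1]>-15);v=q[m][:,1]+9+(Z[m]-38)*4/7;print('wall',m.sum(),np.percentile(v,[25,50,75]).round(2))
if m.sum()>20: print(' slope dy/dx',np.polyfit(q[m][:,0],v,1))
m=(Z>55)&(Z<62)&(q[...,1]>8)&(q[...,1]<18)&(np.abs(q[...,0])<50);print('jaw top x',m.sum(),np.percentile(q[m][:,0],[1,99]))
E
python3 sl.py w4
```

```text
7.2667 [ 0.5535 -0.1599  0.221 ] [[0.065, 0.998, -0.001], [0.998, -0.065, 0.001], [0.001, -0.001, -1.0]] 0.017049462446914482 [-0.5 -0.2 -0.6] [ 0.03 -0.06  0.  ]
piece 10563 [[-7.8, -31.9, -13.7], [0.9, -15.8, -12.2], [9.4, 26.8, 62.8]] (array([ 0.9, -1.8]), array([60.7, 18.1]), 89.8)
jaw 555 [-0.14  0.05  0.23]
 slope dy/dx [-0.00215611  0.04447175]
wall 393 [-0.58 -0.07  0.32]
 slope dy/dx [ 0.00135903 -0.31518549]
jaw top x 677 [-32.36225701  31.20404916]
```

View pics/w4.png

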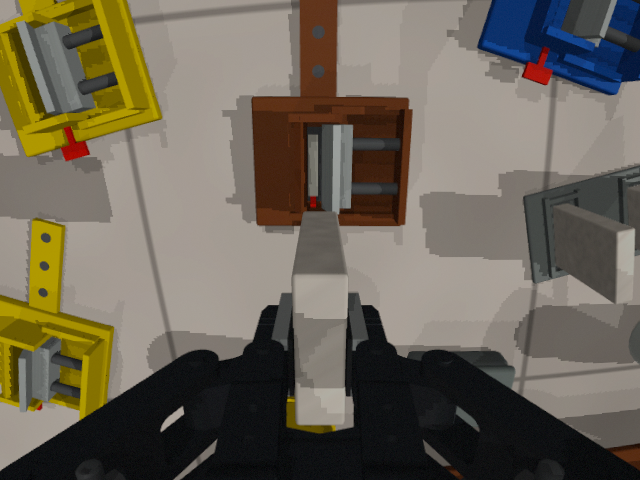

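>>> step_arm(
  steps=[
    {"xyz": [-0.03,-0.49,0],"turn": [0,0,0],"gripper": -1},
    {"xyz": [0,-0.49,0],"turn": [0,0,0],"gripper": -1},
    {"xyz": [0,0,0.4],"turn": [0,0,0],"gripper": -1},
    {"xyz": [0,0,0.4],"turn": [0,0,0],"gripper": -1},
    {"xyz": [0,0,0.4],"turn": [0,0,0],"gripper": -1},
    {"xyz": [0,0,0.4],"turn": [0,0,0],"gripper": -1},
    {"xyz": [0,0,0.4],"turn": [0,0,0],"gripper": -1},
    {"xyz": [0,0,0.1],"turn": [0,0,0],"gripper": -1},
    {"xyz": [0,0,0],"turn": [0,0,0],"gripper": -1},
    {"xyz": [0,0,0],"turn": [0,0,0],"gripper": -1},
    {"xyz": [0,0,0],"turn": [0,0,0],"gripper": -1},
  ],
)

```text
time_s: 8.23
position: [0.515, -0.1596, 0.1386]
tool_rot: [[0.065, 0.998, 0.002], [0.998, -0.065, -0.001], [-0.001, 0.002, -1.0]]
ft_force: [-0.2, -0.3, -0.1]
grip_width: 0.0175
```

```bash
python3 sl.py w5
```

```text
8.2333 [ 0.515  -0.1596  0.1386] [[0.065, 0.998, 0.002], [0.998, -0.065, -0.001], [-0.001, 0.002, -1.0]] 0.017452511567160753 [-0.2 -0.3 -0.1] [ 0.03  0.07 -0.04]
piece 10651 [[-7.8, -31.9, -13.7], [0.9, -15.8, -12.2], [9.4, 26.7, 63.9]] (array([ 0. , -1.6]), array([61.3, 19.6]), 90.0)
jaw 81 [-0.06  0.17  0.37]
 slope dy/dx [0.03681269 1.08882549]
wall 139 [-2.12 -0.34  0.16]
 slope dy/dx [-0.0900135  -2.65960697]
jaw top x 574 [-32.77829085  19.65455649]
```

View pics/w5.png

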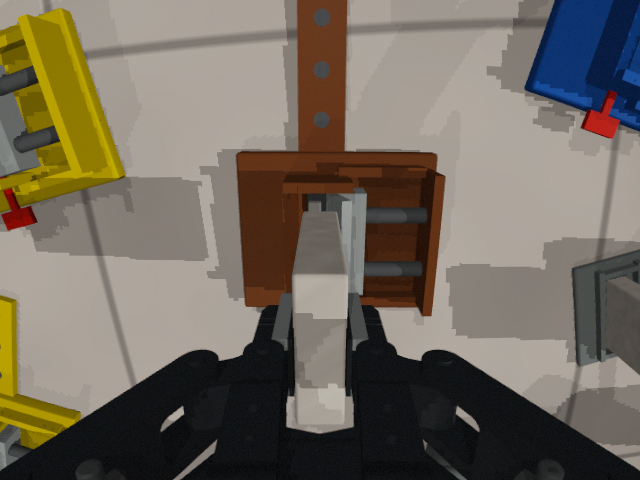

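>>> step_arm(
  steps=[
    {"xyz": [0.032,0,0],"turn": [0,0,0],"gripper": -1},
    {"xyz": [0,0,0.05],"turn": [0,0,0],"gripper": -1},
    {"xyz": [0,0,0.05],"turn": [0,0,0],"gripper": -1},
    {"xyz": [0,0,0.05],"turn": [0,0,0],"gripper": -1},
    {"xyz": [0,0,0.05],"turn": [0,0,0],"gripper": -1},
    {"xyz": [0,0,0.05],"turn": [0,0,0],"gripper": -1},
    {"xyz": [0,0,0.05],"turn": [0,0,0],"gripper": -1},
    {"xyz": [0,0,0],"turn": [0,0,0],"gripper": -1},
    {"xyz": [0,0,0],"turn": [0,0,0],"gripper": -1},
  ],
)

```text
time_s: 9.03
position: [0.5145, -0.1584, 0.1254]
tool_rot: [[0.066, 0.998, -0.0], [0.998, -0.066, 0.0], [0.0, -0.0, -1.0]]
ft_force: [-0.1, -0.5, -0.9]
grip_width: 0.0173
```

>>> step_arm(
  steps=[
    {"xyz": [0,0,0.05],"turn": [0,0,0],"gripper": -1},
    {"xyz": [0,0,0.05],"turn": [0,0,0],"gripper": -1},
    {"xyz": [0,0,0],"turn": [0,0,0],"gripper": -1},
    {"xyz": [0,0,0],"turn": [0,0,0],"gripper": -1},
  ],
)

```text
time_s: 9.37
position: [0.5147, -0.1586, 0.1215]
tool_rot: [[0.066, 0.998, 0.001], [0.998, -0.066, -0.001], [-0.001, 0.001, -1.0]]
ft_force: [0.5, -1.4, 0.8]
grip_width: 0.0175
```

>>> step_arm(
  steps=[
    {"xyz": [0,0,0.05],"turn": [0,0,0],"gripper": -1},
    {"xyz": [0,0,0.05],"turn": [0,0,0],"gripper": -1},
    {"xyz": [0,0,0],"turn": [0,0,0],"gripper": -1},
    {"xyz": [0,0,0],"turn": [0,0,0],"gripper": -1},
  ],
)

```text
time_s: 9.7
position: [0.5146, -0.1584, 0.1173]
tool_rot: [[0.066, 0.998, -0.0], [0.998, -0.066, -0.0], [-0.0, -0.0, -1.0]]
ft_force: [0.8, -2.8, -0.5]
grip_width: 0.0171
```

>>> step_arm(
  steps=[
    {"xyz": [0,0,0.05],"turn": [0,0,0],"gripper": -1},
    {"xyz": [0,0,0.05],"turn": [0,0,0],"gripper": -1},
    {"xyz": [0,0,0],"turn": [0,0,0],"gripper": -1},
    {"xyz": [0,0,0],"turn": [0,0,0],"gripper": -1},
  ],
)

```text
time_s: 10.03
position: [0.5145, -0.1583, 0.1133]
tool_rot: [[0.066, 0.998, -0.0], [0.998, -0.066, 0.0], [0.0, -0.0, -1.0]]
ft_force: [1.6, -3.4, -0.4]
grip_width: 0.0174
```

>>> step_arm(
  steps=[
    {"xyz": [0,0,0.05],"turn": [0,0,0],"gripper": -1},
    {"xyz": [0,0,0.05],"turn": [0,0,0],"gripper": -1},
    {"xyz": [0,0,0],"turn": [0,0,0],"gripper": -1},
    {"xyz": [0,0,0],"turn": [0,0,0],"gripper": -1},
  ],
)

```text
time_s: 10.37
position: [0.5145, -0.1583, 0.1093]
tool_rot: [[0.066, 0.998, -0.0], [0.998, -0.066, 0.0], [0.0, -0.0, -1.0]]
ft_force: [-0.0, -3.2, -0.5]
grip_width: 0.017
```

>>> step_arm(
  steps=[
    {"xyz": [0,0,0.05],"turn": [0,0,0],"gripper": -1},
    {"xyz": [0,0,0.05],"turn": [0,0,0],"gripper": -1},
    {"xyz": [0,0,0],"turn": [0,0,0],"gripper": -1},
    {"xyz": [0,0,0],"turn": [0,0,0],"gripper": -1},
  ],
)

```text
time_s: 10.7
position: [0.5143, -0.1582, 0.1051]
tool_rot: [[0.066, 0.998, -0.001], [0.998, -0.066, 0.0], [0.0, -0.001, -1.0]]
ft_force: [-0.4, -4.1, -2.3]
grip_width: 0.0174
```

>>> step_arm(
  steps=[
    {"xyz": [0,0,0.05],"turn": [0,0,0],"gripper": -1},
    {"xyz": [0,0,0],"turn": [0,0,0],"gripper": -1},
    {"xyz": [0,0,0],"turn": [0,0,0],"gripper": -1},
  ],
)

```text
time_s: 10.95
position: [0.5144, -0.1583, 0.1032]
tool_rot: [[0.066, 0.998, -0.001], [0.998, -0.066, 0.0], [0.0, -0.001, -1.0]]
ft_force: [0.3, -4.6, -3.0]
grip_width: 0.017
```

>>> step_arm(
  steps=[
    {"xyz": [0,0,0.05],"turn": [0,0,0],"gripper": -1},
    {"xyz": [0,0,0],"turn": [0,0,0],"gripper": -1},
    {"xyz": [0,0,0],"turn": [0,0,0],"gripper": -1},
  ],
)

```text
time_s: 11.2
position: [0.5145, -0.1583, 0.1013]
tool_rot: [[0.066, 0.998, -0.0], [0.998, -0.066, 0.0], [0.0, -0.0, -1.0]]
ft_force: [1.2, -4.1, -2.4]
grip_width: 0.0175
```

```bash
python3 sl.py w6|head -3
python3 - <<'E'
from h import *
im,d=cams.get_image('scene');cv2.imwrite('pics/s6.png',cv2.resize(im[130:290,230:390,::-1],None,fx=3.7,fy=3.7,interpolation=2))
E
```

```text
11.2 [ 0.5145 -0.1583  0.1013] [[0.066, 0.998, -0.0], [0.998, -0.066, 0.0], [0.0, -0.0, -1.0]] 0.017538972660766306 [ 1.2 -4.1 -2.4] [-0.86 -0.07 -0.09]
piece 1820 [[17.5, -33.8, 43.4], [22.7, -13.9, 46.6], [29.9, 18.0, 67.4]] (array([22.8, -6.8]), array([54.8, 14.3]), 90.0)
piece 10600 [[-7.8, -31.9, -13.7], [0.9, -15.2, -12.2], [9.4, 26.8, 58.6]] (array([ 3. , -1.4]), array([24.4, 61.6]), 2.4)
```

View pics/s6.png

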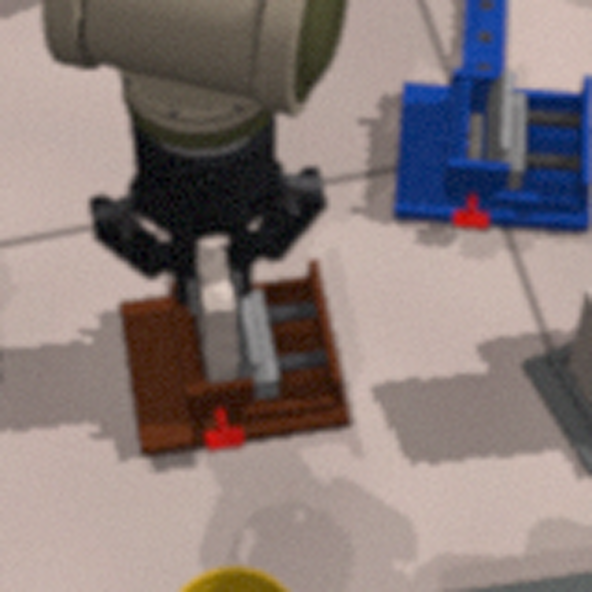

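>>> step_arm(
  steps=[
    {"xyz": [0,0,0.05],"turn": [0,0,0],"gripper": -1},
    {"xyz": [0,0,0],"turn": [0,0,0],"gripper": -1},
    {"xyz": [0,0,0],"turn": [0,0,0],"gripper": -1},
  ],
)

```text
time_s: 11.55
position: [0.5145, -0.1583, 0.0994]
tool_rot: [[0.066, 0.998, -0.0], [0.998, -0.066, 0.0], [0.0, -0.0, -1.0]]
ft_force: [0.6, -4.4, -1.8]
grip_width: 0.0172
```

>>> step_arm(
  steps=[
    {"xyz": [0,0,0.05],"turn": [0,0,0],"gripper": -1},
    {"xyz": [0,0,0],"turn": [0,0,0],"gripper": -1},
    {"xyz": [0,0,0],"turn": [0,0,0],"gripper": -1},
  ],
)

```text
time_s: 11.8
position: [0.5145, -0.1583, 0.0974]
tool_rot: [[0.066, 0.998, -0.0], [0.998, -0.066, 0.0], [0.0, -0.0, -1.0]]
ft_force: [1.3, -4.1, -1.4]
grip_width: 0.0172
```

>>> step_arm(
  steps=[
    {"xyz": [0,0,0.03],"turn": [0,0,0],"gripper": -1},
    {"xyz": [0,0,0],"turn": [0,0,0],"gripper": -1},
    {"xyz": [0,0,0],"turn": [0,0,0],"gripper": -1},
  ],
)

```text
time_s: 12.05
position: [0.5145, -0.1584, 0.0963]
tool_rot: [[0.066, 0.998, -0.0], [0.998, -0.066, -0.0], [-0.0, 0.0, -1.0]]
ft_force: [1.2, -3.0, -0.0]
grip_width: 0.017
```

>>> step_arm(
  steps=[
    {"xyz": [0,0,0.03],"turn": [0,0,0],"gripper": -1},
    {"xyz": [0,0,0],"turn": [0,0,0],"gripper": -1},
    {"xyz": [0,0,0],"turn": [0,0,0],"gripper": -1},
  ],
)

```text
time_s: 12.3
position: [0.5145, -0.1584, 0.0951]
tool_rot: [[0.066, 0.998, -0.0], [0.998, -0.066, -0.0], [-0.0, -0.0, -1.0]]
ft_force: [0.5, -3.8, 0.1]
grip_width: 0.017
```

>>> step_arm(
  steps=[
    {"xyz": [0,0,0.03],"turn": [0,0,0],"gripper": -1},
    {"xyz": [0,0,0],"turn": [0,0,0],"gripper": -1},
    {"xyz": [0,0,0],"turn": [0,0,0],"gripper": -1},
  ],
)

```text
time_s: 12.55
position: [0.5145, -0.1583, 0.0939]
tool_rot: [[0.066, 0.998, -0.0], [0.998, -0.066, 0.0], [0.0, -0.0, -1.0]]
ft_force: [-0.4, -3.7, -0.7]
grip_width: 0.0173
```

>>> step_arm(
  steps=[
    {"xyz": [0,0,0.03],"turn": [0,0,0],"gripper": -1},
    {"xyz": [0,0,0],"turn": [0,0,0],"gripper": -1},
    {"xyz": [0,0,0],"turn": [0,0,0],"gripper": -1},
  ],
)

```text
time_s: 12.8
position: [0.5145, -0.1584, 0.0926]
tool_rot: [[0.066, 0.998, -0.0], [0.998, -0.066, 0.0], [0.0, -0.0, -1.0]]
ft_force: [0.3, -3.0, 0.5]
grip_width: 0.0171
```

>>> step_arm(
  steps=[
    {"xyz": [0,0,0.03],"turn": [0,0,0],"gripper": -1},
    {"xyz": [0,0,0],"turn": [0,0,0],"gripper": -1},
    {"xyz": [0,0,0],"turn": [0,0,0],"gripper": -1},
  ],
)

```text
time_s: 13.05
position: [0.5145, -0.1583, 0.0914]
tool_rot: [[0.066, 0.998, -0.0], [0.998, -0.066, 0.0], [0.0, -0.0, -1.0]]
ft_force: [-0.0, -4.6, 0.0]
grip_width: 0.0166
```

>>> step_arm(
  steps=[
    {"xyz": [0,0,0.03],"turn": [0,0,0],"gripper": -1},
    {"xyz": [0,0,0],"turn": [0,0,0],"gripper": -1},
    {"xyz": [0,0,0],"turn": [0,0,0],"gripper": -1},
  ],
)

```text
time_s: 13.3
position: [0.5146, -0.1583, 0.0907]
tool_rot: [[0.066, 0.998, 0.0], [0.998, -0.066, -0.0], [-0.0, 0.0, -1.0]]
ft_force: [-0.8, -3.3, 3.9]
grip_width: 0.0171
```

>>> step_arm(
  steps=[
    {"xyz": [0,0,0.03],"turn": [0,0,0],"gripper": -1},
    {"xyz": [0,0,0],"turn": [0,0,0],"gripper": -1},
    {"xyz": [0,0,0],"turn": [0,0,0],"gripper": -1},
  ],
)

```text
time_s: 13.55
position: [0.5147, -0.1584, 0.0903]
tool_rot: [[0.066, 0.998, 0.001], [0.998, -0.066, -0.001], [-0.001, 0.001, -1.0]]
ft_force: [-3.3, -1.4, 12.1]
grip_width: 0.0172
```

>>> step_arm(
  steps=[
    {"xyz": [0,0,0.015],"turn": [0,0,0],"gripper": -1},
    {"xyz": [0,0,0],"turn": [0,0,0],"gripper": -1},
    {"xyz": [0,0,0],"turn": [0,0,0],"gripper": -1},
  ],
)

```text
time_s: 13.8
position: [0.5147, -0.1584, 0.0901]
tool_rot: [[0.066, 0.998, 0.001], [0.998, -0.066, -0.001], [-0.001, 0.001, -1.0]]
ft_force: [-3.9, -2.6, 17.1]
grip_width: 0.0172
```

```bash
cat > flag.py <<'E'
from h import *
import sys
im,d=cams.get_image('scene');I=cams.camera_info('scene')
hsv=cv2.cvtColor(im,cv2.COLOR_RGB2HSV);r=(((hsv[...,0]<6)|(hsv[...,0]>174))&(hsv[...,1]>180)&(hsv[...,2]>110))
P=cloud(d,I)
for f in(im,np.load('scene0.npz')['im']):
    hsv=cv2.cvtColor(f,cv2.COLOR_RGB2HSV);r=(((hsv[...,0]<6)|(hsv[...,0]>174))&(hsv[...,1]>180)&(hsv[...,2]>110));r[:,:130]=0;r[300:]=0
    for m in comps(r,8):print(np.argwhere(m).mean(0)[::-1].round(2),m.sum(),np.median(P[m],0).round(4))
    print('-')
cv2.imwrite('pics/'+sys.argv[1],cv2.resize(im[150:270,250:350,::-1],None,fx=5,fy=5,interpolation=2))
E
python3 flag.py s7.png
```

```text
[356.74 188.38] 34 [0.4487 0.0241 0.0174]
[195.97 234.35] 34 [ 0.4878 -0.3664  0.0173]
[290.1  247.97] 61 [ 0.573  -0.1671  0.0171]
-
[356.74 188.23] 35 [0.4486 0.0243 0.0174]
[195.66 234.4 ] 35 [ 0.4877 -0.3679  0.0177]
[290.11 246.66] 65 [ 0.5669 -0.1664  0.0164]
-
```

>>> step_arm(
  steps=[
    {"xyz": [0,0,-0.01],"turn": [0,0,0],"gripper": -1},
    {"xyz": [0,0,0],"turn": [0,0,0],"gripper": 0.1},
    {"xyz": [0,0,0],"turn": [0,0,0],"gripper": 0.1},
    {"xyz": [0,0,0],"turn": [0,0,0],"gripper": 0.1},
    {"xyz": [0,0,0],"turn": [0,0,0],"gripper": 0.1},
    {"xyz": [0,0,0],"turn": [0,0,0],"gripper": 0.1},
    {"xyz": [0,0,0],"turn": [0,0,0],"gripper": 0.1},
  ],
)

```text
time_s: 14.43
position: [0.5145, -0.1582, 0.0887]
tool_rot: [[0.066, 0.998, -0.0], [0.998, -0.066, 0.0], [0.0, -0.0, -1.0]]
ft_force: [-0.6, 0.2, -0.6]
grip_width: 0.0473
```

>>> step_arm(
  steps=[
    {"xyz": [0,0,-0.2],"turn": [0,0,0],"gripper": 0.1},
    {"xyz": [0,0,-0.4],"turn": [0,0,0],"gripper": 0.1},
    {"xyz": [0,0,-0.7],"turn": [0,0,0],"gripper": 0.1},
    {"xyz": [0,0,-0.7],"turn": [0,0,0],"gripper": 0.1},
    {"xyz": [0,0,-0.7],"turn": [0,0,0],"gripper": 0.1},
    {"xyz": [0,0,-0.7],"turn": [0,0,0],"gripper": 0.1},
    {"xyz": [0,0.5,0],"turn": [0,0,0],"gripper": 0.1},
    {"xyz": [0,0.5,0],"turn": [0,0,0],"gripper": 0.1},
    {"xyz": [0,0,0],"turn": [0,0,0],"gripper": 0.1},
    {"xyz": [0,0,0],"turn": [0,0,0],"gripper": 0.1},
    {"xyz": [0,0,0],"turn": [0,0,0],"gripper": 0.1},
  ],
)

```text
time_s: 15.35
position: [0.5538, -0.1608, 0.2249]
tool_rot: [[0.066, 0.998, -0.001], [0.998, -0.066, 0.0], [0.0, -0.001, -1.0]]
ft_force: [-0.4, -0.2, 0.3]
grip_width: 0.0471
```

```bash
python3 flag.py s8.png
python3 - <<'E'
from h import *
def fl(P,im,reg):
    hsv=cv2.cvtColor(im,cv2.COLOR_RGB2HSV);r=(((hsv[...,0]<6)|(hsv[...,0]>174))&(hsv[...,1]>180)&(hsv[...,2]>110))
    for m in comps(r&reg,8):print(' flag',m.sum(),np.median(P[m],0).round(4))
for k in('w1','w4'):
    f=np.load(k+'.npz',allow_pickle=True);P=cloud(f['d'],f['I'].item());print(k);fl(P,f['im'],P[...,2]<.07)
I=cams.camera_info('wrist');im,d=cams.get_image('wrist');P=cloud(d,I);cv2.imwrite('pics/w8.png',im[:,:,::-1]);print('now');fl(P,im,P[...,2]<.07)
z=P[...,2];a=np.radians(-3.8);A=np.array([[np.cos(a),-np.sin(a)],[np.sin(a),np.cos(a)]]);q=(P[...,:2]-[.5132,-.1582])@A*1000
hsv=cv2.cvtColor(im,cv2.COLOR_RGB2HSV)
for m in comps((z>.09)&(z<.12)&(abs(q[...,0])<45)&(abs(q[...,1])<25)&(hsv[...,1]<60)&(hsv[...,2]>100),100):
    print('piece top',m.sum(),np.percentile(z[m],[5,50,95]).round(4),rect(q[m]/1000))
m=(z>.055)&(z<.062)&(abs(q[...,0])<40)&(q[...,1]>10)&(q[...,1]<30);print('jaw top y',np.percentile(q[m][:,1],[2,50,98]))
s=env.observe();print(s['time_s'],s['position'],s['ft_force'])
E
```

```text
[356.74 188.23] 35 [0.4483 0.0237 0.0175]
[195.64 234.31] 36 [ 0.4872 -0.3678  0.0178]
[290.11 247.69] 64 [ 0.5727 -0.1671  0.017 ]
-
[356.74 188.23] 35 [0.4483 0.0237 0.0175]
[195.66 234.4 ] 35 [ 0.4873 -0.3681  0.0176]
[290.11 246.66] 65 [ 0.5668 -0.1666  0.0169]
-
w1
 flag 325 [0.4482 0.0262 0.018 ]
 flag 18 [ 0.544  -0.1637  0.0234]
 flag 241 [ 0.4841 -0.3658  0.0181]
 flag 225 [ 0.5742 -0.1657  0.0245]
w4
 flag 475 [0.4487 0.0261 0.0179]
 flag 463 [ 0.4844 -0.3658  0.0179]
 flag 51 [ 0.5438 -0.164   0.0236]
 flag 13 [ 0.7537 -0.4821  0.0182]
now
 flag 463 [0.4486 0.0259 0.018 ]
 flag 451 [ 0.4844 -0.3658  0.0179]
 flag 329 [ 0.5747 -0.1663  0.0188]
 flag 12 [ 0.7552 -0.4831  0.0175]
piece top 2615 [0.1025 0.1037 0.1049] (array([-0.2,  0.3]), array([17.7, 59.5]), 89.5)
jaw top y [16.38169644 19.1887043  22.54261858]
15.45 [ 0.55376008 -0.16088249  0.22497215] [0.30950432 1.17597822 1.17538293]
```

View pics/w8.png

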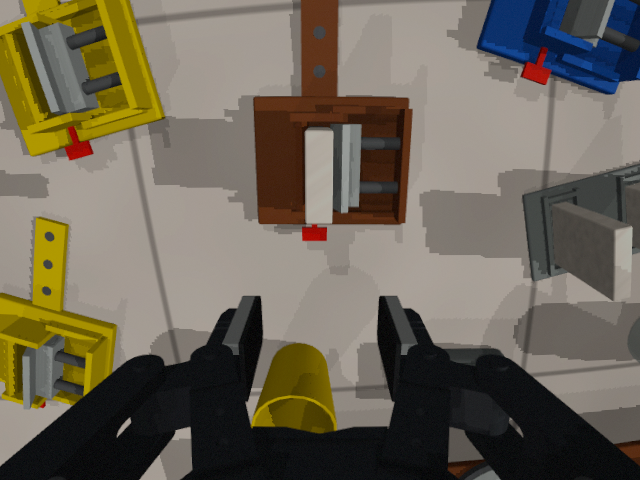

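The flag and the piece top suggest it may have lifted about 1 mm as the fingers opened. I'll press once more, gently, from above with the fingertips shut.

>>> step_arm(
  steps=[
    {"xyz": [0,-0.5,0],"turn": [0,0,0],"gripper": -1},
    {"xyz": [0,-0.5,0],"turn": [0,0,0],"gripper": -1},
    {"xyz": [0,0,0],"turn": [0,0,0],"gripper": -1},
    {"xyz": [0,0,0],"turn": [0,0,0],"gripper": -1},
    {"xyz": [0,0,0],"turn": [0,0,0],"gripper": -1},
    {"xyz": [0,0,0],"turn": [0,0,0],"gripper": -1},
    {"xyz": [0,0,0.4],"turn": [0,0,0],"gripper": -1},
    {"xyz": [0,0,0.4],"turn": [0,0,0],"gripper": -1},
    {"xyz": [0,0,0.4],"turn": [0,0,0],"gripper": -1},
    {"xyz": [0,0,0.4],"turn": [0,0,0],"gripper": -1},
    {"xyz": [0,0,0.4],"turn": [0,0,0],"gripper": -1},
    {"xyz": [0,0,0.2],"turn": [0,0,0],"gripper": -1},
    {"xyz": [0,0,0],"turn": [0,0,0],"gripper": -1},
    {"xyz": [0,0,0],"turn": [0,0,0],"gripper": -1},
    {"xyz": [0,0,0],"turn": [0,0,0],"gripper": -1},
  ],
)

```text
time_s: 16.7
position: [0.5151, -0.1586, 0.1378]
tool_rot: [[0.066, 0.998, 0.001], [0.998, -0.066, -0.001], [-0.001, 0.001, -1.0]]
ft_force: [-1.1, -0.3, 0.1]
grip_width: 0.0001
```

>>> step_arm(
  steps=[
    {"xyz": [0,0,0.1],"turn": [0,0,0],"gripper": -1},
    {"xyz": [0,0,0.1],"turn": [0,0,0],"gripper": -1},
    {"xyz": [0,0,0.05],"turn": [0,0,0],"gripper": -1},
    {"xyz": [0,0,0],"turn": [0,0,0],"gripper": -1},
    {"xyz": [0,0,0],"turn": [0,0,0],"gripper": -1},
  ],
)

```text
time_s: 17.12
position: [0.5145, -0.1584, 0.1269]
tool_rot: [[0.066, 0.998, -0.0], [0.998, -0.066, 0.0], [0.0, -0.0, -1.0]]
ft_force: [-0.4, -0.2, -0.0]
grip_width: 0.0003
```

>>> step_arm(
  steps=[
    {"xyz": [0,0,0.03],"turn": [0,0,0],"gripper": -1},
    {"xyz": [0,0,0.03],"turn": [0,0,0],"gripper": -1},
    {"xyz": [0,0,0],"turn": [0,0,0],"gripper": -1},
    {"xyz": [0,0,0],"turn": [0,0,0],"gripper": -1},
  ],
)

```text
time_s: 17.45
position: [0.5145, -0.1583, 0.1245]
tool_rot: [[0.066, 0.998, -0.0], [0.998, -0.066, 0.0], [0.0, -0.0, -1.0]]
ft_force: [-0.4, 0.4, -0.1]
grip_width: -0.0002
```

>>> step_arm(
  steps=[
    {"xyz": [0,0,0.03],"turn": [0,0,0],"gripper": -1},
    {"xyz": [0,0,0],"turn": [0,0,0],"gripper": -1},
    {"xyz": [0,0,0],"turn": [0,0,0],"gripper": -1},
  ],
)

```text
time_s: 17.7
position: [0.5145, -0.1583, 0.1233]
tool_rot: [[0.066, 0.998, -0.0], [0.998, -0.066, 0.0], [0.0, -0.0, -1.0]]
ft_force: [0.6, -1.0, 0.8]
grip_width: -0.0001
```

>>> step_arm(
  steps=[
    {"xyz": [0,0,0.02],"turn": [0,0,0],"gripper": -1},
    {"xyz": [0,0,0],"turn": [0,0,0],"gripper": -1},
    {"xyz": [0,0,0],"turn": [0,0,0],"gripper": -1},
  ],
)

```text
time_s: 17.95
position: [0.5146, -0.1584, 0.1226]
tool_rot: [[0.066, 0.998, 0.0], [0.998, -0.066, -0.0], [-0.0, 0.0, -1.0]]
ft_force: [0.6, -0.4, 0.8]
grip_width: -0.0002
```

>>> step_arm(
  steps=[
    {"xyz": [0,0,0.02],"turn": [0,0,0],"gripper": -1},
    {"xyz": [0,0,0],"turn": [0,0,0],"gripper": -1},
    {"xyz": [0,0,0],"turn": [0,0,0],"gripper": -1},
  ],
)

```text
time_s: 18.2
position: [0.5148, -0.1584, 0.1222]
tool_rot: [[0.066, 0.998, 0.001], [0.998, -0.066, -0.0], [-0.0, 0.001, -1.0]]
ft_force: [-0.3, 2.1, 5.7]
grip_width: 0.0001
```

>>> step_arm(
  steps=[
    {"xyz": [0,0,0.02],"turn": [0,0,0],"gripper": -1},
    {"xyz": [0,0,0],"turn": [0,0,0],"gripper": -1},
    {"xyz": [0,0,0],"turn": [0,0,0],"gripper": -1},
  ],
)

```text
time_s: 18.45
position: [0.515, -0.1585, 0.122]
tool_rot: [[0.066, 0.998, 0.002], [0.998, -0.066, -0.001], [-0.001, 0.002, -1.0]]
ft_force: [-2.1, 1.4, 9.2]
grip_width: -0.0001
```

>>> step_arm(
  steps=[
    {"xyz": [0,0,0.015],"turn": [0,0,0],"gripper": -1},
    {"xyz": [0,0,0],"turn": [0,0,0],"gripper": -1},
    {"xyz": [0,0,0],"turn": [0,0,0],"gripper": -1},
  ],
)

```text
time_s: 18.7
position: [0.5151, -0.1585, 0.1218]
tool_rot: [[0.066, 0.998, 0.002], [0.998, -0.066, -0.001], [-0.001, 0.002, -1.0]]
ft_force: [-1.9, 2.2, 13.1]
grip_width: -0.0
```

>>> step_arm(
  steps=[
    {"xyz": [0,0,0.012],"turn": [0,0,0],"gripper": -1},
    {"xyz": [0,0,0],"turn": [0,0,0],"gripper": -1},
    {"xyz": [0,0,-0.2],"turn": [0,0,0],"gripper": -1},
    {"xyz": [0,0,-0.5],"turn": [0,0,0],"gripper": -1},
    {"xyz": [0,0,-0.8],"turn": [0,0,0],"gripper": -1},
    {"xyz": [0,0,-0.8],"turn": [0,0,0],"gripper": -1},
    {"xyz": [0,0,-0.5],"turn": [0,0,0],"gripper": -1},
    {"xyz": [0,0.5,0],"turn": [0,0,0],"gripper": -1},
    {"xyz": [0,0.5,0],"turn": [0,0,0],"gripper": -1},
    {"xyz": [0,0,0],"turn": [0,0,0],"gripper": -1},
    {"xyz": [0,0,0],"turn": [0,0,0],"gripper": -1},
    {"xyz": [0,0,0],"turn": [0,0,0],"gripper": -1},
  ],
)

```text
time_s: 19.7
position: [0.5538, -0.1608, 0.2314]
tool_rot: [[0.066, 0.998, -0.001], [0.998, -0.066, 0.001], [0.0, -0.001, -1.0]]
ft_force: [0.0, 0.4, 0.1]
grip_width: 0.0002
```

```bash
python3 flag.py s9.png|head -3
python3 - <<'E'
from h import *
I=cams.camera_info('wrist');im,d=cams.get_image('wrist');P=cloud(d,I);z=P[...,2]
hsv=cv2.cvtColor(im,cv2.COLOR_RGB2HSV);r=(((hsv[...,0]<6)|(hsv[...,0]>174))&(hsv[...,1]>180)&(hsv[...,2]>110))
for m in comps(r&(z<.07),8):print(' flag',m.sum(),np.median(P[m],0).round(4))
a=np.radians(-3.8);A=np.array([[np.cos(a),-np.sin(a)],[np.sin(a),np.cos(a)]]);q=(P[...,:2]-[.5132,-.1582])@A*1000
for m in comps((z>.09)&(z<.12)&(abs(q[...,0])<45)&(abs(q[...,1])<25)&(hsv[...,1]<60)&(hsv[...,2]>100),100):
    print('piece top',m.sum(),np.percentile(z[m],[5,50,95]).round(4),rect(q[m]/1000))
s=env.observe();print(s['time_s'],s['position'],s['ft_force'])
E
```

```text
[356.74 188.23] 35 [0.449  0.0243 0.0178]
[195.46 233.9 ] 39 [ 0.4872 -0.3683  0.0178]
[289.95 248.  ] 64 [ 0.5728 -0.1672  0.0173]
 flag 450 [0.4486 0.0261 0.0179]
 flag 433 [ 0.4844 -0.3659  0.018 ]
 flag 300 [ 0.5745 -0.1663  0.0183]
 flag 12 [ 0.7547 -0.483   0.0171]
piece top 2462 [0.1022 0.1033 0.1045] (array([-0.2,  0.2]), array([59.1, 17.5]), 0.5)
19.8 [ 0.55378677 -0.16088396  0.23173109] [ 0.1954453  -0.48766331  0.99720984]
```

```bash
python3 -c "
from rig import order
print(order.close_job())"
```

```text
the job is handed in; nothing more can be done
None
```

I put the left bay's piece, which I take to be the 18 mm one, in the rusty bracket's clamp, on its stop with the red flag down. I handed the job in at about 20 s, with the arm clear of everything.

- **Finding the piece:** I pinched only the left piece. The finger readings were 16.6–17.6 mm, so they came out low. I relied on the camera as well: it measured 18.0 mm in two views and showed this piece as the middle thickness of the three. I did not pinch the other two to compare.
- **Seating:** Going in, the jaw pushed sideways with only about 3–5 N. I felt the stop and pressed to about 17 N.
- **Correction:** When the fingers opened, the piece seemed to lift by about 0.5 mm. I pressed it down again from above with the fingers shut, to just over 13 N, and it felt hard against the stop.
- **Last checks:**
  - The flag is about 6 mm lower than at the start (24.5 mm to 18.3 mm).
  - The piece stands upright and centred within 0.3 mm. Its top is at about 103 mm, so its underside is about 6 mm above the slot floor.
  - The jaw opening, seen before the last press, was about 6 mm, as it should be for an 18 mm piece.
- **Bystanders:** The arm did not go near the cup, the jar or the soap box.

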